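# Switch the showroom on from the desk, in order

## Task

A visitor is coming: switch the stone showroom on from the wireless switch blocks on the desk. With a fingertip, tap the yellow key (main power), then the blue key (display), then the green key (lamps), each lightly, just until it is down and stays down. Leave the red alarm key up, do not lift, tip or shove the blocks, and leave everything else on the desk where it is.

Things in the scene. Friction and masses are not known exactly. Their poses are not given: they have to be found in the camera images.
- block_yellow: loose wireless switch block with the yellow key (main power): black box 70 x 70 mm, 40 mm high, silver top plate, 0.55 to 1 kg, standing flat on the desk; origin at the centre of its underside, z up. The four blocks differ only in key colour; their places are swapped from run to run
- yellow_top (a point): centre of the top face of the round yellow key (36 mm across), in the middle of its block; 58 mm above the desk when up, 48 mm when fully down; it moves with the key
- key_yellow (a joint): travel of the yellow key in m: 0 = up (off; may start up to 0.001), 0.010 = fully down at its stop; on from 0.005. It takes 4 N to start, 5.5 N at 0.005 and 7 N to reach the stop, does not spring back and stays where it is left; its rubber cap gives up to 4 mm more at the stop (pressing to there takes 15 N)
- block_blue: loose wireless switch block with the blue key (display screen): black box 70 x 70 mm, 40 mm high, silver top plate, 0.55 to 1 kg, standing flat on the desk; origin at the centre of its underside, z up. The four blocks differ only in key colour; their places are swapped from run to run
- blue_top (a point): centre of the top face of the round blue key (36 mm across), in the middle of its block; 58 mm above the desk when up, 48 mm when fully down; it moves with the key
- key_blue (a joint): travel of the blue key in m: 0 = up (off; may start up to 0.001), 0.010 = fully down at its stop; on from 0.005. It takes 4 N to start, 5.5 N at 0.005 and 7 N to reach the stop, does not spring back and stays where it is left; its rubber cap gives up to 4 mm more at the stop (pressing to there takes 15 N)
- block_green: loose wireless switch block with the green key (lamps): black box 70 x 70 mm, 40 mm high, silver top plate, 0.55 to 1 kg, standing flat on the desk; origin at the centre of its underside, z up. The four blocks differ only in key colour; their places are swapped from run to run
- green_top (a point): centre of the top face of the round green key (36 mm across), in the middle of its block; 58 mm above the desk when up, 48 mm when fully down; it moves with the key
- key_green (a joint): travel of the green key in m: 0 = up (off; may start up to 0.001), 0.010 = fully down at its stop; on from 0.005. It takes 4 N to start, 5.5 N at 0.005 and 7 N to reach the stop, does not spring back and stays where it is left; its rubber cap gives up to 4 mm more at the stop (pressing to there takes 15 N)
- block_red: loose wireless switch block with the red key (alarm): black box 70 x 70 mm, 40 mm high, silver top plate, 0.55 to 1 kg, standing flat on the desk; origin at the centre of its underside, z up. The four blocks differ only in key colour; their places are swapped from run to run
- red_top (a point): centre of the top face of the round red key (36 mm across), in the middle of its block; 58 mm above the desk when up, 48 mm when fully down; it moves with the key
- key_red (a joint): travel of the red key in m: 0 = up (off; may start up to 0.001), 0.010 = fully down at its stop; on from 0.005. It takes 4 N to start, 5.5 N at 0.005 and 7 N to reach the stop, does not spring back and stays where it is left; its rubber cap gives up to 4 mm more at the stop (pressing to there takes 15 N)
- mug: bystander, loose: white pen mug, 82 mm across, 95 mm high, handle on one side, pens sticking up to 150 mm; origin at the centre of its underside
- tumbler: bystander, loose: clear drinking glass, 72 mm across, 110 mm high; origin at the centre of its underside
- phone: bystander, loose: grey mobile phone lying flat, 112 x 58 x 14 mm; origin at the centre of its underside, x along its length
- sample_dark: bystander, loose: square marble sample tile lying flat, 90 x 90 x 18 mm; origin at the centre of its underside
- sample_red: bystander, loose: square terracotta-coloured sample tile lying flat, 80 x 80 x 15 mm; origin at the centre of its underside
- grind_disc: bystander, loose: steel grinding disc lying flat, 110 mm across, 31 mm high with a 28 mm wide hub up to 50 mm; origin at the centre of its underside
- tape_measure: bystander, loose: round black tape measure with an orange cap, 68 mm across, 37 mm high; origin at the centre of its underside

How it is judged:
By the outcome, as a careful person would: the job done as asked, in the order asked, and still so for the second after the job is handed in, with the robot touching nothing.
It also fails if it takes over 54 s, if anything falls off the work surface, if the arm or the gripper's body presses on something with over 40 N, if the wrist force passes 120 N, or if a joint passes its speed limit or range.

## Robot

A 6-joint arm with a two-finger parallel gripper is mounted at the origin on the work surface. World frame = base frame: x ahead of the robot, y to its left, z up, the work surface at z = 0. Lengths are in m, angles in degrees, forces in N, time in s.
With the tool pointing down it reaches from about 0.3 to 1 m from the base axis. Payload 5.1 kg.
Tool frame: the origin (TCP) lies between the finger pads; the fingertips stand 25 mm ahead of it and the grasp point (between the pads) lies 6 mm ahead of it (tcp_to_tips is the distance from the TCP to the fingertips, in m); z points along the fingers, y is the line along which they close (so a half turn about z gives the same grasp; the last joint's range is limited). The gripper opens to 95 mm and grips with 3 to 60 N. Pads are 20 mm wide; open, the fingers measure 119 mm over their backs; the gripper's body (75 mm by 180 mm) begins 59 mm behind the grasp point.
Start: joints at [-75.722, 7.093, 94.555, -0, 78.352, -4.733], TCP at [0.212, -0.615, 0.24] pointing down, gripper open.
Joint ranges: [-149.61, 149.61], [-58.7, 133.49], [1.44, 155.28], [-77.14, 257.14], [18.33, 153.61], [-166.67, 166.67]. Speed limits (degrees/s): [147.25, 147.25, 180, 180, 180, 180].

## Interface

Orientations are given as [roll, pitch, yaw] about the fixed x, y, z axes, in that order (R = Rz(yaw) Ry(pitch) Rx(roll)).
In Python, from bench import sense, get_image, finish_job, tcp_to_tips gives the robot as it stands. The module is installed in compiled form; this text tells all that it offers.
- The arm moves only by the shell command python3 -m jog 'ROWS' [OPENING]. ROWS is JSON, a list of rows, each an object with "delta_pos": the shift along the tool's x, y, z scaled (see below), a list of three; "roll": the turn about the tool's z scaled (see below). A call has 1 to 12 rows; each row is the pose to reach, as a shift and turn from the pose commanded when the call began, along the tool's axes at that moment, turning the shorter way round; what a row does not reach only later rows make up. The controller multiplies each number of a shift by 0.2 m and each number of a turn by 360 degrees. A row lasts 1/8 s, in which the tool goes at most 62.5 mm and 10.7 degrees, less where a joint would pass 70% of its speed; a pose out of reach is approached as far as the arm can. A call with a number of a shift or a turn outside -1 to 1 is refused whole. A call with a gripper value outside its range is refused whole. OPENING is the gripper's target within -1 to 1 (shut at 1, half-way at 0, fully open at -1), set as the call begins (- or left out, the last holds). The fingers move at their own pace and stop on an object; the grip force is fixed at half the most. Time passes only in rows, so rows that repeat a pose let the fingers close. It gives the time, the measured TCP pose, the force, the opening and the grip force at its end, in the units of the state.
- sense(): the state, without advancing time (a new reading comes with each control period).
- get_image(name): name is "scene" or "top"; returns a dict with "img" (480x640x3 uint8, red, green, blue), "intrinsics" (3x3 intrinsics, pixels), "k1" (the pictures are not rectified: a ray, as slopes to the right and down, at radius r is drawn at 1 + k1 r^2 times it, then the intrinsics apply), "xyz" and "rotation" of the camera in the world. Camera axes: x right, y down, z forward; pixel columns grow to the right and rows downward; lengths in m; the calibration is good to about 2 mm. A picture is of the moment at which its call begins. There is no depth.
- finish_job(): hands the job in; it is judged then, once.
The state is a dict: "time": time; "joints": joint angles; "joint_velocities": joint speeds; "effort": joint torques, N m; "eef_pos": TCP position; "tool_rot": TCP orientation; "force": force on the tool from outside, world axes, zero at the start; "torque": the same for the moment, N m; "gripper_width": finger opening in m; "finger_force": force on a finger pad.
Only numpy, scipy, OpenCV 4.12 (cv2) and the standard library are available. Lean on these libraries where they do the work, as an engineer would, in place of code of your own. Each camera call takes 0.05 s, during which the arm holds its last target. There are 200 camera calls.

## Working session

There is one attempt and no reset: what is moved stays moved. The work goes in short steps, Python scripts to look and compute and a shell command to move; the robot and the scene stay as the last step left them, time stands still between calls to the robot, and variables do not carry over. Pictures are saved under pics/ and viewed, at most 10 in all, crops included, and the job is handed in when it is done.

```bash
mkdir -p pics; cat > h.py <<'E'
import numpy as np,cv2
from bench import sense,get_image,tcp_to_tips
def snap(name,fn):
    d=get_image(name); cv2.imwrite('pics/'+fn,d['img'][:,:,::-1]); return d
def ray(d,u,v):
    K=np.array(d['intrinsics']); 
    p=cv2.undistortPoints(np.array([[[u,v]]],float),K,np.array([d['k1'],0,0,0],float))[0,0]
    return np.array(d['rotation'])@np.array([p[0],p[1],1.])
def at_z(d,u,v,z):
    r=ray(d,u,v); c=np.array(d['xyz']); return c+r*(z-c[2])/r[2]
E
python3 - <<'E'
from h import *
for n in ('scene','top'):
    d=snap(n,n+'0.png'); print(n,d['xyz'],np.round(d['rotation'],3).tolist(),d['k1'],d['intrinsics'])
s=sense(); print(s['eef_pos'],s['tool_rot'],s['force'],s['gripper_width'],tcp_to_tips,s['time'])
E
```

```text
scene [ 1.55124544 -0.09072645  0.72521994] [-122.372, 1.066, 83.272] -0.08508287263020566 [[568.48678497   0.         322.34663898]
 [  0.         568.48678497 243.10989883]
 [  0.           0.           1.        ]]
top [0.35075338 0.01073483 1.16195241] [-168.769, -0.012, -88.53] -0.11728815217516135 [[617.67717227   0.         326.50979338]
 [  0.         617.67717227 238.16195501]
 [  0.           0.           1.        ]]
[ 0.21158495 -0.61402884  0.23851101] [-1.79891586e+02 -8.44243401e-03  1.90109303e+01] [ 0.37177808 -0.30330949 -0.64253602] 0.09501855336237941 0.025 0.1
```

View pics/top0.png

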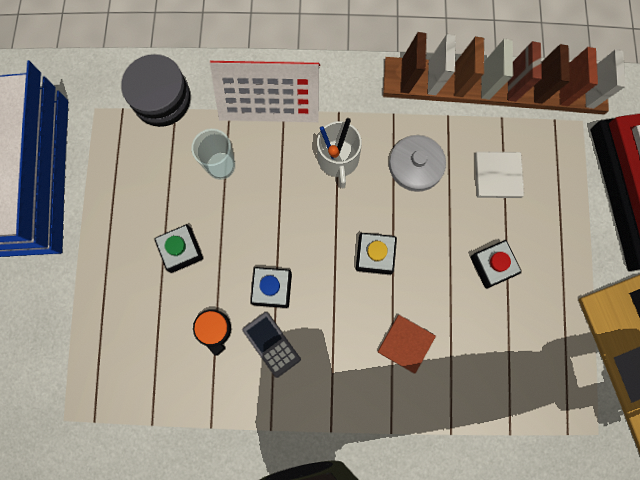

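View pics/scene0.png

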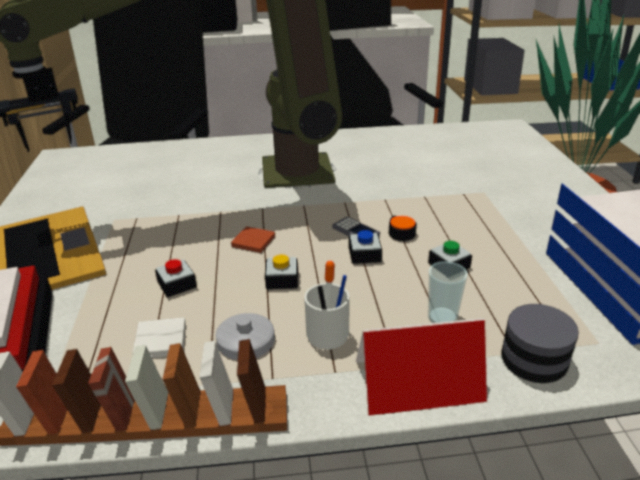

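The top view shows the keys at about: yellow (377,251), blue (270,286), green (175,246), red (501,262). The scene view agrees, and nothing tall stands between the blocks.

```bash
cat >> h.py <<'E'
from scipy.spatial.transform import Rotation as R
def ray(d,u,v):
    p=cv2.undistortPoints(np.array([[[u,v]]],float),np.array(d['intrinsics']),np.array([d['k1'],0,0,0],float))[0,0]
    return R.from_euler('xyz',d['rotation'],degrees=True).as_matrix()@np.array([p[0],p[1],1.])
HUE={'yellow':(18,32),'blue':(105,125),'green':(50,80)}
SEED={'top':{'yellow':(377,251),'blue':(270,286),'green':(175,246)},'scene':{'yellow':(281,261),'blue':(365,238),'green':(451,247)}}
def cent(d,n,c,w=18):
    u,v=SEED[n][c]; hsv=cv2.cvtColor(d['img'],cv2.COLOR_RGB2HSV)[v-w:v+w,u-w:u+w]
    m=cv2.inRange(hsv,(HUE[c][0],110,60),(HUE[c][1],255,255)); M=cv2.moments(m,True)
    return M['m10']/M['m00']+u-w,M['m01']/M['m00']+v-w,M['m00']
E
cat > loc.py <<'E'
from h import *
D={n:get_image(n) for n in ('top','scene')}
s=sense(); Rt=R.from_euler('xyz',s['tool_rot'],degrees=True).as_matrix(); p=np.array(s['eef_pos'])
for c in HUE:
    for n in D:
        u,v,a=cent(D[n],n,c); q=at_z(D[n],u,v,0.056)
        print(c,n,round(u,1),round(v,1),a,np.round(q,4), 'units tool xyz',np.round(Rt.T@(q+[0,0,.07-.056+.025]-p)/0.2,3) if n=='top' else '')
E
python3 loc.py
```

```text
yellow top 376.9 250.5 317.0 [ 0.5498 -0.0761  0.056 ] units tool xyz [ 2.475 -1.992  0.722]
yellow scene 280.6 261.0 209.0 [ 0.5583 -0.0745  0.056 ] units tool xyz 
blue top 269.3 285.1 315.0 [0.4815 0.1169 0.056 ] units tool xyz [ 2.466 -3.016  0.724]
blue scene 364.9 235.9 194.0 [0.4851 0.1184 0.056 ] units tool xyz 
green top 174.2 245.0 288.0 [0.5503 0.2951 0.056 ] units tool xyz [ 3.082 -3.746  0.725]
green scene 450.9 247.1 163.0 [0.5581 0.2946 0.056 ] units tool xyz
```

```bash
python3 -m jog '[{"delta_pos":[1,-0.8,0],"roll":0.053},{"delta_pos":[1,-0.8,0],"roll":0.053},{"delta_pos":[1,-0.8,0],"roll":0.053},{"delta_pos":[1,-0.8,0],"roll":0.053},{"delta_pos":[1,-0.8,0],"roll":0.053},{"delta_pos":[1,-0.8,0],"roll":0.053},{"delta_pos":[1,-0.8,0],"roll":0.053}]' 1
```

```text
time: 1.08
eef_pos: [0.348, -0.3992, 0.2396]
tool_rot: [180.0, 0.0, -0.2]
force: [-0.8, 0.0, -0.6]
gripper_width: 0.0301
finger_force: 0.0
```

```bash
python3 -m jog '[{"delta_pos":[0.62,-1,0]},{"delta_pos":[0.62,-1,0]},{"delta_pos":[0.62,-1,0]},{"delta_pos":[0.62,-1,0]},{"delta_pos":[0.62,-1,0]},{"delta_pos":[0.62,-1,0]}]'
python3 -m jog '[{"delta_pos":[0.4,-0.62,0.6]},{"delta_pos":[0.4,-0.62,0.6]},{"delta_pos":[0.4,-0.62,0.6]},{"delta_pos":[0.4,-0.62,0.6]},{"delta_pos":[0.4,-0.62,0.6]},{"delta_pos":[0.4,-0.62,0.6]}]'
python3 -c "
from h import *
for n in ('top','scene'): d=snap(n,n+'1.png')
print(sense()['eef_pos'],sense()['force'])
a=cv2.imread('pics/top1.png')[190:310,300:460];b=cv2.imread('pics/scene1.png')[190:310,200:360]
cv2.imwrite('pics/c1.png',cv2.resize(np.hstack([a,b]),(800,300),interpolation=cv2.INTER_CUBIC))"
```

```text
[ 0.34795738 -0.39927891  0.23952753] [-0.4310134  -1.29004359  0.75730518]invalid input
invalid input
```

View pics/c1.png

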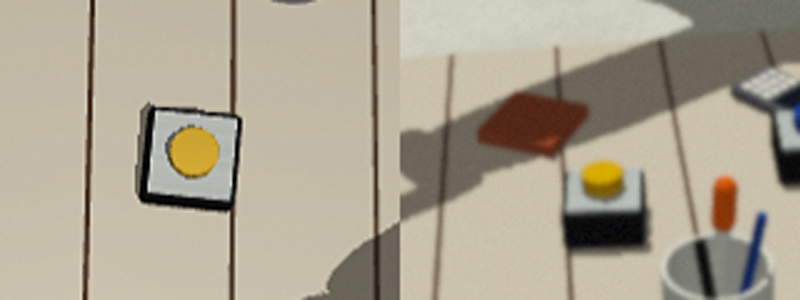

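The moves were refused: each row needs "roll". The picture shows the yellow key unobstructed and the arm not there yet.

```bash
python3 -m jog '[{"delta_pos":[0.62,-1,0],"roll":0},{"delta_pos":[0.62,-1,0],"roll":0},{"delta_pos":[0.62,-1,0],"roll":0},{"delta_pos":[0.62,-1,0],"roll":0},{"delta_pos":[0.62,-1,0],"roll":0},{"delta_pos":[0.62,-1,0],"roll":0}]'
python3 -m jog '[{"delta_pos":[0.4,-0.62,0.6],"roll":0},{"delta_pos":[0.4,-0.62,0.6],"roll":0},{"delta_pos":[0.4,-0.62,0.6],"roll":0},{"delta_pos":[0.4,-0.62,0.6],"roll":0},{"delta_pos":[0.4,-0.62,0.6],"roll":0},{"delta_pos":[0.4,-0.62,0.6],"roll":0}]'
python3 -c "
from h import *
for n in ('top','scene'): d=snap(n,n+'1.png')
print(sense()['eef_pos'],sense()['force'])
a=cv2.imread('pics/top1.png')[190:310,300:460];b=cv2.imread('pics/scene1.png')[190:310,200:360]
cv2.imwrite('pics/c2.png',cv2.resize(np.hstack([a,b]),(800,300),interpolation=cv2.INTER_CUBIC))"
```

```text
time: 1.92
eef_pos: [0.4726, -0.1993, 0.2395]
tool_rot: [180.0, 0.0, -0.1]
force: [-0.2, -0.3, -0.1]
gripper_width: 0.0003
finger_force: 0.0
time: 2.68
eef_pos: [0.5537, -0.0763, 0.1215]
tool_rot: [179.9, -0.2, -0.2]
force: [-0.6, 0.0, 1.0]
gripper_width: 0.0003
finger_force: 0.0
[ 0.55359627 -0.07589729  0.121383  ] [-0.19575923 -0.56773741 -0.04819838]
```

View pics/c2.png

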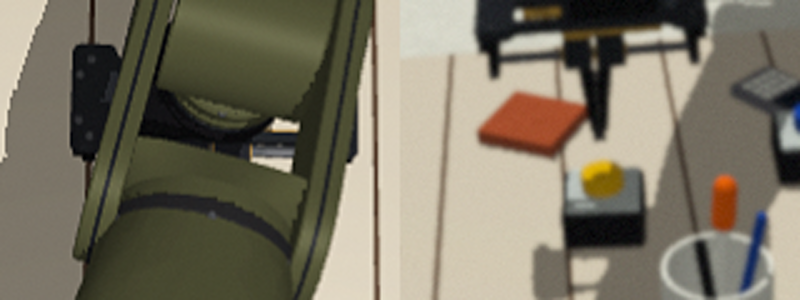

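The tips hang directly above the yellow key, about 40 mm clear. I'll lower to just above it, then press in small steps.

```bash
python3 -m jog '[{"delta_pos":[0,0,0.08],"roll":0},{"delta_pos":[0,0,0.16],"roll":0},{"delta_pos":[0,0,0.16],"roll":0},{"delta_pos":[0,0,0.16],"roll":0}]'
python3 -m jog '[{"delta_pos":[0,0,0.01],"roll":0},{"delta_pos":[0,0,0.02],"roll":0},{"delta_pos":[0,0,0.03],"roll":0},{"delta_pos":[0,0,0.03],"roll":0}]'
python3 -m jog '[{"delta_pos":[0,0,0.01],"roll":0},{"delta_pos":[0,0,0.02],"roll":0},{"delta_pos":[0,0,0.02],"roll":0}]'
```

```text
time: 3.28
eef_pos: [0.5529, -0.0743, 0.0873]
tool_rot: [-180.0, 0.0, -0.1]
force: [0.1, 0.0, 0.2]
gripper_width: 0.0001
finger_force: 0.0
time: 3.78
eef_pos: [0.5533, -0.0744, 0.0819]
tool_rot: [180.0, -0.0, -0.1]
force: [0.6, 0.4, 0.9]
gripper_width: 0.0005
finger_force: 0.5
time: 4.15
eef_pos: [0.5533, -0.0744, 0.078]
tool_rot: [180.0, -0.0, -0.1]
force: [-1.3, 1.7, 5.3]
gripper_width: 0.0005
finger_force: 2.5
```

```bash
python3 -m jog '[{"delta_pos":[0,0,0.01],"roll":0},{"delta_pos":[0,0,0.02],"roll":0},{"delta_pos":[0,0,0.02],"roll":0}]'
python3 -m jog '[{"delta_pos":[0,0,0.005],"roll":0},{"delta_pos":[0,0,0.005],"roll":0}]'
```

```text
time: 4.53
eef_pos: [0.5534, -0.0744, 0.0741]
tool_rot: [180.0, -0.0, -0.1]
force: [-2.0, 0.3, 6.0]
gripper_width: 0.0004
finger_force: 2.9
time: 4.78
eef_pos: [0.5533, -0.0744, 0.0732]
tool_rot: [180.0, -0.0, -0.1]
force: [-2.0, 0.9, 6.4]
gripper_width: 0.0006
finger_force: 3.1
```

```bash
python3 -m jog '[{"delta_pos":[0,0,0.005],"roll":0},{"delta_pos":[0,0,0.005],"roll":0}]'
```

```text
time: 5.03
eef_pos: [0.5534, -0.0744, 0.0724]
tool_rot: [180.0, -0.0, -0.1]
force: [-2.1, 2.2, 7.5]
gripper_width: 0.0002
finger_force: 3.5
```

```bash
python3 -m jog '[{"delta_pos":[0,0,-0.05],"roll":0},{"delta_pos":[0,0,-0.25],"roll":0},{"delta_pos":[0,0,-0.25],"roll":0}]'
python3 -m jog '[{"delta_pos":[-0.35,-0.96,0],"roll":0},{"delta_pos":[-0.35,-0.96,0],"roll":0},{"delta_pos":[-0.35,-0.96,0],"roll":0},{"delta_pos":[-0.35,-0.96,0],"roll":0},{"delta_pos":[-0.35,-0.96,0],"roll":0},{"delta_pos":[-0.35,-0.96,0],"roll":0}]'
python3 -c "
from h import *
for n in ('top','scene'): d=snap(n,n+'3.png'); print(n,[(c,np.round(cent(d,n,c),1)) for c in HUE if not(n=='top' and c=='blue')])
b=cv2.imread('pics/scene3.png')[170:320,220:480]
cv2.imwrite('pics/c3.png',cv2.resize(b,(780,450),interpolation=cv2.INTER_CUBIC))"
```

```text
time: 5.4
eef_pos: [0.5553, -0.0749, 0.1252]
tool_rot: [179.9, -0.4, -0.1]
force: [-0.2, -0.9, 0.0]
gripper_width: 0.0004
finger_force: 0.0
time: 6.15
eef_pos: [0.4837, 0.1166, 0.1214]
tool_rot: [180.0, 0.0, -0.1]
force: [-0.0, 1.2, -0.1]
gripper_width: 0.0009
finger_force: 0.0
top [('yellow', array([376.7, 251. , 303. ])), ('green', array([174.4, 245.1, 295. ]))]
scene [('yellow', array([280.5, 263.1, 153. ])), ('blue', array([365. , 236.9, 174. ])), ('green', array([451. , 247.1, 162. ]))]
```

View pics/c3.png

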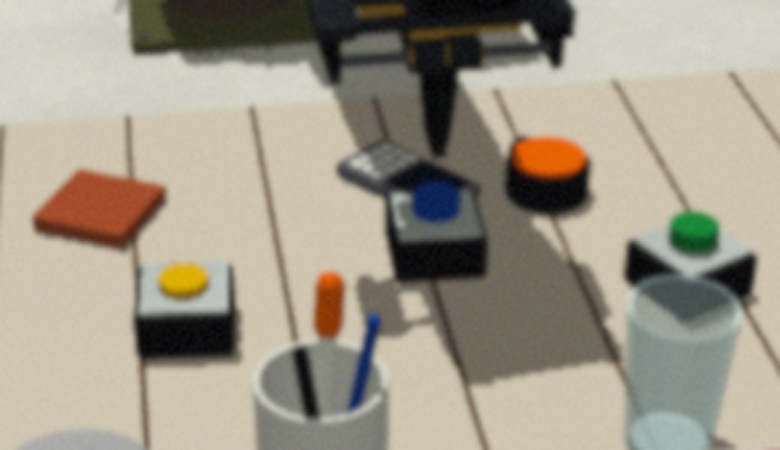

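The yellow key sits visibly lower at crop (184,280) and its block hasn't moved. The tips are aligned above the blue key at (437,200).

```bash
python3 -m jog '[{"delta_pos":[0,0,0.08],"roll":0},{"delta_pos":[0,0,0.17],"roll":0},{"delta_pos":[0,0,0.17],"roll":0},{"delta_pos":[0,0,0.17],"roll":0}]'
python3 -m jog '[{"delta_pos":[0,0,0.01],"roll":0},{"delta_pos":[0,0,0.02],"roll":0},{"delta_pos":[0,0,0.03],"roll":0},{"delta_pos":[0,0,0.04],"roll":0},{"delta_pos":[0,0,0.05],"roll":0},{"delta_pos":[0,0,0.05],"roll":0}]'
```

```text
time: 6.75
eef_pos: [0.4831, 0.1176, 0.0872]
tool_rot: [180.0, 0.0, -0.1]
force: [0.3, 0.7, 0.4]
gripper_width: 0.0006
finger_force: 0.0
time: 7.5
eef_pos: [0.4836, 0.1178, 0.078]
tool_rot: [-180.0, -0.0, -0.1]
force: [-0.9, -0.2, 5.1]
gripper_width: 0.0003
finger_force: 2.5
```

```bash
python3 -m jog '[{"delta_pos":[0,0,0.01],"roll":0},{"delta_pos":[0,0,0.02],"roll":0},{"delta_pos":[0,0,0.025],"roll":0},{"delta_pos":[0,0,0.025],"roll":0}]'
python3 -m jog '[{"delta_pos":[0,0,0.005],"roll":0},{"delta_pos":[0,0,0.005],"roll":0}]'
```

```text
time: 8.0
eef_pos: [0.4836, 0.1178, 0.0732]
tool_rot: [-180.0, -0.0, -0.1]
force: [-1.5, 0.3, 5.7]
gripper_width: 0.0006
finger_force: 3.1
time: 8.25
eef_pos: [0.4836, 0.1178, 0.0723]
tool_rot: [-180.0, -0.0, -0.1]
force: [-1.5, -0.5, 6.6]
gripper_width: 0.0006
finger_force: 3.6
```

```bash
python3 -m jog '[{"delta_pos":[0,0,-0.05],"roll":0},{"delta_pos":[0,0,-0.25],"roll":0},{"delta_pos":[0,0,-0.25],"roll":0}]'
python3 -m jog '[{"delta_pos":[0.35,-0.89,0],"roll":0},{"delta_pos":[0.35,-0.89,0],"roll":0},{"delta_pos":[0.35,-0.89,0],"roll":0},{"delta_pos":[0.35,-0.89,0],"roll":0},{"delta_pos":[0.35,-0.89,0],"roll":0},{"delta_pos":[0.35,-0.89,0],"roll":0}]'
python3 -c "
from h import *
for n in ('top','scene'): d=snap(n,n+'4.png')
b=cv2.imread('pics/scene4.png')[170:320,300:560]
cv2.imwrite('pics/c4.png',cv2.resize(b,(780,450),interpolation=cv2.INTER_CUBIC))"
```

```text
time: 8.62
eef_pos: [0.4856, 0.118, 0.125]
tool_rot: [-180.0, -0.4, -0.1]
force: [0.6, -0.6, -0.1]
gripper_width: 0.0004
finger_force: 0.0
time: 9.38
eef_pos: [0.5528, 0.2943, 0.121]
tool_rot: [180.0, 0.1, -0.1]
force: [0.7, 0.6, 0.7]
gripper_width: 0.0002
finger_force: 0.0
```

View pics/c4.png

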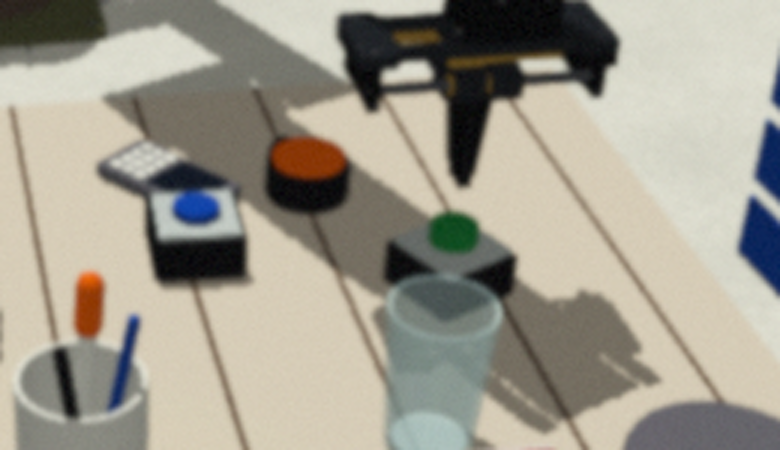

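The blue key is down. The tips are above the green key, and the tumbler is clear of the gripper.

```bash
python3 -m jog '[{"delta_pos":[0,0,0.08],"roll":0},{"delta_pos":[0,0,0.17],"roll":0},{"delta_pos":[0,0,0.17],"roll":0},{"delta_pos":[0,0,0.17],"roll":0}]'
python3 -m jog '[{"delta_pos":[0,0,0.01],"roll":0},{"delta_pos":[0,0,0.02],"roll":0},{"delta_pos":[0,0,0.03],"roll":0},{"delta_pos":[0,0,0.04],"roll":0},{"delta_pos":[0,0,0.05],"roll":0},{"delta_pos":[0,0,0.05],"roll":0}]'
```

```text
time: 9.98
eef_pos: [0.5534, 0.2955, 0.0872]
tool_rot: [180.0, 0.0, -0.1]
force: [0.9, 0.6, -0.3]
gripper_width: 0.0006
finger_force: 0.0
time: 10.72
eef_pos: [0.5538, 0.2958, 0.0781]
tool_rot: [-180.0, -0.0, -0.1]
force: [-1.0, -0.0, 4.2]
gripper_width: 0.0006
finger_force: 2.5
```

```bash
python3 -m jog '[{"delta_pos":[0,0,0.01],"roll":0},{"delta_pos":[0,0,0.02],"roll":0},{"delta_pos":[0,0,0.03],"roll":0},{"delta_pos":[0,0,0.03],"roll":0}]'
python3 -m jog '[{"delta_pos":[0,0,-0.05],"roll":0},{"delta_pos":[0,0,-0.3],"roll":0},{"delta_pos":[0,0,-0.6],"roll":0},{"delta_pos":[0,0,-0.6],"roll":0},{"delta_pos":[0,0,-0.6],"roll":0}]'
python3 -m jog '[{"delta_pos":[-0.8,0,-0.3],"roll":0},{"delta_pos":[-0.8,0,-0.3],"roll":0},{"delta_pos":[-0.8,0,-0.3],"roll":0},{"delta_pos":[-0.8,0,-0.3],"roll":0},{"delta_pos":[-0.8,0,-0.3],"roll":0},{"delta_pos":[-0.8,0,-0.3],"roll":0},{"delta_pos":[-0.8,0,-0.3],"roll":0}]'
python3 -c "
from h import *
d=snap('scene','scene5.png'); print([(c,np.round(cent(d,'scene',c),1)) for c in HUE])
b=cv2.imread('pics/scene5.png')[170:370,140:500]
cv2.imwrite('pics/c5.png',cv2.resize(b,(792,440),interpolation=cv2.INTER_CUBIC))"
```

```text
time: 11.22
eef_pos: [0.5538, 0.2958, 0.0724]
tool_rot: [-180.0, -0.0, -0.1]
force: [-1.7, -0.6, 6.9]
gripper_width: 0.0004
finger_force: 3.5
time: 11.85
eef_pos: [0.5532, 0.2955, 0.1913]
tool_rot: [180.0, 0.0, -0.1]
force: [1.0, 0.0, -0.4]
gripper_width: 0.0003
finger_force: 0.0
time: 12.72
eef_pos: [0.394, 0.2955, 0.2506]
tool_rot: [179.9, 0.1, -0.1]
force: [-0.9, -0.1, -0.4]
gripper_width: 0.0004
finger_force: 0.0
[('yellow', array([280.6, 263.1, 155. ])), ('blue', array([364.8, 238.4, 131. ])), ('green', array([450.7, 248.9, 121. ]))]
```

View pics/c5.png

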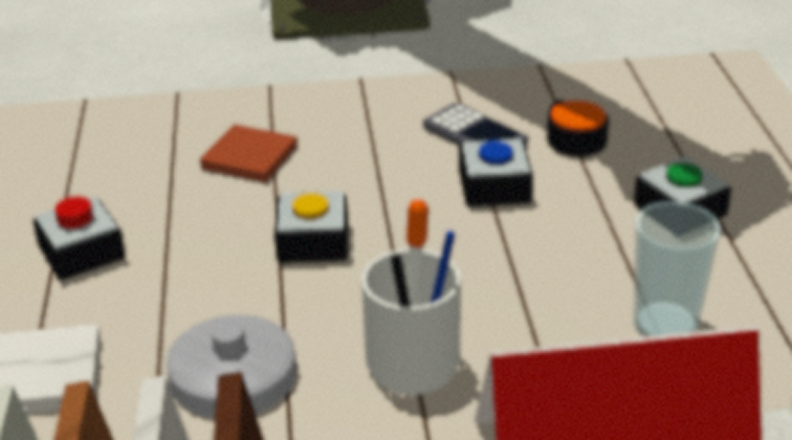

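Yellow (310,205), blue (495,152) and green (685,174) are all down, red (74,211) is up, and nothing else has moved.

```bash
python3 -c "from bench import finish_job; print(finish_job())"
```

```text
the job is handed in; nothing more can be done
None
```

I pressed the yellow, blue and green keys down in that order, each with about 7 N; the red key is still up, nothing else moved in the final picture, and I handed the job in at about 13 s.

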